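# Square up the albums and wind the book rack snug

## Robot

A 6-joint arm with a two-finger parallel gripper is mounted at the origin on the work surface. World frame = base frame: x ahead of the robot, y to its left, z up, the work surface at z = 0. Lengths are in m, angles in degrees, forces in N, time in s.
With the tool pointing down it reaches from about 0.4 to 0.825 m from the base axis. Payload 7 kg.
Tool frame: the origin (TCP) lies between the finger pads; the fingertips stand 19 mm ahead of it and the grasp point (between the pads) is the TCP; z points along the fingers, y is the line along which they close (so a half turn about z gives the same grasp; the last joint's range is limited). The gripper opens to 88 mm and grips with 3 to 60 N. Pads are 19 mm wide; open, the fingers measure 130 mm over their backs; the gripper's body (78 mm by 193 mm) begins 47 mm behind the grasp point.
Start: joints at [-50.3, 20.546, 0.682, 0, -70.136, -16.507], TCP at [0.266, -0.62, 0.246] pointing down, gripper open.
Joint ranges: [-176.03, 176.03], [-82.01, 121.73], [-58.28, 71.71], [-173.87, 95.51], [-174.79, -0.11], [-173.66, 173.66]. Speed limits (degrees/s): [136.94, 136.94, 172.46, 180, 180, 180].

## Interface

Orientations are given as [roll, pitch, yaw] about the fixed x, y, z axes, in that order (R = Rz(yaw) Ry(pitch) Rx(roll)).
In Python, from plant import get_obs, snapshot, close_job, spot_in, spot_point gives the robot as it stands.
- The arm moves only by the tool play_rows, never from a script. Its argument "plan" is a list of rows, each a list of 6 numbers: the shift along the tool's x, y, z in cm, then the turn, a rotation vector about the tool's x, y, z in degrees. A call has 1 to 20 rows; each row shifts and turns the commanded pose from where the row before left it, along the tool's axes as they then stand; what a row does not reach is not made up. A row lasts 1/12 s, in which the tool goes at most 41.7 mm and 7.16 degrees, less where a joint would pass 70% of its speed; a pose out of reach is approached as far as the arm can. A call is refused whole if a number of a shift passes 4.17 or a number of a turn 7.16, either way. A call with a gripper value outside its range is refused whole. "grip" is the finger opening in cm, from 0 to 8.76, set as the call begins (left out, the last holds). The fingers move at their own pace and stop on an object; the grip force is fixed at half the most. Time passes only in rows, so rows that do not move let the fingers close. It gives the time, the measured TCP pose, the force, the opening and the grip force at its end, in the units of the state.
- get_obs(): the state, without advancing time (a new reading comes with each control period).
- snapshot(name): name is "scene" or "top" or "wrist"; returns a dict with "frame" (384x512x3 uint8, red, green, blue), "fx", "fy", "cx", "cy" (pixels), "position" and "attitude" of the camera in the world. Camera axes: x right, y down, z forward; pixel columns grow to the right and rows downward; lengths in m; the calibration is good to about 2 mm. A picture is of the moment at which its call begins. There is no depth.
- close_job(): hands the job in; it is judged then, once.
Trained networks look in the newest picture that a camera, given by its name, has taken for a name from the list of things; names that differ only in an ending like _2 or _b are one class to them, and where a whole thing is asked for, a point or a joint stands for the part that bears it (a point fixed in the world has none). Each returns a list of dicts, best first, with "score" (0 to 1); they miss things now and then, are a little off and sometimes report something else, mostly with a low value. They report only what shows in the picture. A call takes as long as a camera call. They do not tell look-alikes from the thing itself.
- spot_in(camera, thing): "position" ([x, y, z] in m, in world coordinates, good to about 4 mm: the middle of the surface that is visible of it).
- spot_point(camera, thing): "position" ([x, y, z] in m, in world coordinates, good to about 4 mm: a listed point, or the origin of a listed thing).
The state is a dict: "clock": time; "joint_pos": joint angles; "qvel": joint speeds; "tau": joint torques, N m; "tool_pos": TCP position; "orientation": TCP orientation; "force": force on the tool from outside, world axes, zero at the start; "moment": the same for the moment, N m; "opening": finger opening in m; "gripper_force": force on a finger pad.
Only numpy, scipy, OpenCV 4.12 (cv2) and the standard library are available. Lean on these libraries where they do the work, as an engineer would, in place of code of your own. Each camera call takes 0.05 s, during which the arm holds its last target. There are 200 camera calls.

## Task

One photo album sticks out of the row on the book rack: push it back against the rear bars so that all three stand in line. Then wind the handwheel clockwise, seen from above, until the sliding end has pushed the albums together and its cork pad holds the whole row snugly against the fixed end, without crushing them. Do not push or pull the sliding end itself, keep the albums upright, and leave the pot, the dish and the remote control where they are.

Things in the scene. Friction and masses are not known exactly. Their poses are not given: they have to be found in the camera images.
- rack: Fixed book rack: wooden bed 170 (x) x 440 (y) x 12 mm. Origin: centre of the underside. Albums in a row along y; fixed end at -y; at +y a grey gearbox (75 x 100 mm, top 58 mm above the table, centred at x -20, y +165) with the handwheel. Two dark bars along the rear (+x) edge, front at x +62 mm, up to 99 mm above the table. The open front (-x) faces the robot.
- stop_end: Fixed end: wooden plate 120 (x) x 12 (y) x 105 mm high, pinned to the bed. Origin: lower edge, middle of its inner face (bed height); its y axis points along the rack's y, from this face towards the albums.
- slide_end: Sliding end: wooden plate 120 (x) x 12 (y) x 105 mm high, with a cork pad (110 x 90 mm) on stiff springs in front of it that gives up to 6 mm, on a toothed steel bar that runs into the gearbox. Origin: bed height, middle of the pad's free face, which pushes the albums towards -y of the rack. Moved only by the handwheel.
- wheel (a joint): Angle of the dark handwheel with brass hub (upright axis, 110 mm rim circle) in rad: grows when turned clockwise seen from above, 0 to 15. Each rad moves the sliding end 8 mm towards the fixed end; at 0 the pad's face is at y = +45 mm of the rack. It stays where it is left; running torque about 0.13 N m, which is about 2.4 N at the knob.
- wheel_hub (a point): Top of the wheel's hub, on its axis, 86 mm above the table. The rim's top is 84 mm above the table.
- crank_top (a point): Top end of the upright wooden crank knob, 126 mm above the table. The knob is 18 mm in diameter, 40 mm tall, spins freely on its pin, and stands on the rim 55 mm from the axis.
- album_blue: Blue photo album standing upright, loose: 120 deep (x) x 115 mm high, thickness (y) not known exactly, the three together 80 to 105 mm, 0.25 kg. Origin: centre of its underside. In line (against the rear bars) its origin is at x = +2 mm of the rack; the album that sticks out stands 28 to 40 mm further towards the front.
- album_rust: Rust-coloured photo album, the same size but a little thicker.
- album_grey: Grey photo album, the same size but a little thinner.
- succulent: Bystander: succulent in a white pot, 88 mm in diameter, 130 mm high with leaves. Origin: centre of the underside.
- dish: Bystander: round dark slate dish, 104 mm in diameter, 14 mm high. Origin: centre of the underside.
- remote: Bystander: black remote control 150 (x) x 44 x 16 mm, lying flat. Origin: centre of the underside.
Mind the look-alikes: they are no part of the job. Leave any purple or yellow look-alike of the album_rust alone.

How it is judged:
By the outcome, as a careful person would: the job done as asked, in the order asked, and still so for the second after the job is handed in, with the robot touching nothing.
It also fails if it takes over 72 s, if anything falls off the work surface, if the arm or the gripper's body presses on something with over 40 N, if the wrist force passes 120 N, or if a joint passes its speed limit or range.

## Working session

There is one attempt and no reset: what is moved stays moved. The work goes in short steps, Python scripts to look and compute and a tool call to move; the robot and the scene stay as the last step left them, time stands still between calls to the robot, and variables do not carry over. Pictures are saved under pics/ and viewed, at most 10 in all, crops included, and the job is handed in when it is done.

Besides the shell and the picture viewer there is one more tool, called as name(argument=value, ...) on one line, values as JSON. play_rows: Moves the arm, as the interface text tells. Its arguments: {"type":"object","properties":{"plan":{"type":"array","items":{"type":"array","items":{"type":"number"}}},"grip":{"type":"number"}},"required":["plan"]}

```bash
mkdir -p pics; ls; python3 - <<'E'
from plant import *
import cv2,numpy as np
o=get_obs();print(o)
ims=[]
for c in("scene","top"):
    s=snapshot(c);cv2.imwrite(f"pics/{c}0.png",s["frame"][:,:,::-1]);print(c,s["position"],s["attitude"],s["fx"])
    for t in["rack","stop_end","slide_end","wheel","wheel_hub","crank_top","album_blue","album_rust","album_grey","succulent","dish","remote"]:
        for f in(spot_point,):
            try:print(t,[(np.round(d["position"],3).tolist(),round(d["score"],2)) for d in f(c,t)[:3]])
            except Exception as e:print(t,e)
E
```

```text
pics
{'clock': 0.0, 'joint_pos': array([-5.02997344e+01,  2.05919089e+01,  6.34491017e-01, -2.02218504e-02,
       -7.01356495e+01, -1.65076854e+01]), 'qvel': array([ 0.04645889,  0.11397524, -0.00780122,  0.02045439, -0.06341244,
        0.01396492]), 'tau': array([ 1.02642527e-03, -5.82721782e+01,  2.93051291e+01,  6.99727848e+00,
        6.74785028e-03, -1.34798138e-04]), 'tool_pos': array([ 0.26564129, -0.62004079,  0.24462244]), 'orientation': array([ 1.79905367e+02, -8.22083293e-03, -1.56814300e+02]), 'force': array([-0.33559392,  0.14749232,  0.26920431]), 'moment': array([ 0.03251107, -0.01299784,  0.0048393 ]), 'gripper_force': 0.0, 'opening': 0.08738295679085313}
scene [ 1.50146183 -0.68895512  1.00923296] [-128.79599472   -0.35201069   52.80747419] 477.6464692742202
rack [([0.596, 0.027, 0.001], 0.59)]
stop_end [([0.619, -0.126, 0.01], 0.57)]
slide_end []
wheel it knows: album_blue, album_grey, album_rust, crank_top, dish, rack, remote, slide_end, stop_end, succulent, wheel_hub
wheel_hub [([0.547, 0.183, 0.086], 0.86), ([0.592, 0.027, 0.003], 0.35)]
crank_top [([0.581, 0.1
[... 321 characters left out ...]
1685     0.22352253  -88.95323386] 392.64668079533783
rack [([0.594, 0.024, -0.002], 0.76)]
stop_end [([0.618, -0.122, 0.014], 0.59)]
slide_end [([0.588, 0.056, 0.012], 0.66)]
wheel it knows: album_blue, album_grey, album_rust, crank_top, dish, rack, remote, slide_end, stop_end, succulent, wheel_hub
wheel_hub [([0.548, 0.185, 0.087], 0.75)]
crank_top [([0.582, 0.141, 0.125], 0.71)]
album_blue [([0.598, -0.012, 0.012], 0.94)]
album_rust [([0.573, -0.064, 0.016], 0.71), ([0.342, -0.17, -0.002], 0.7), ([0.355, -0.016, 0.003], 0.55)]
album_grey [([0.617, -0.104, 0.011], 0.84)]
succulent [([0.444, 0.402, -0.005], 0.59)]
dish [([0.807, 0.001, 0.002], 0.96)]
remote [([0.419, -0.379, -0.003], 0.78)]
```

```bash
python3 - <<'E'
import cv2
a=cv2.imread("pics/top0.png");b=cv2.imread("pics/scene0.png")
cv2.imwrite("pics/topcrop.png",cv2.resize(a[40:290,100:430],None,fx=2.3,fy=2.3,interpolation=cv2.INTER_CUBIC))
cv2.imwrite("pics/scenecrop.png",cv2.resize(b,(768,576)))
E
```

```text
(no output)
```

View pics/topcrop.png

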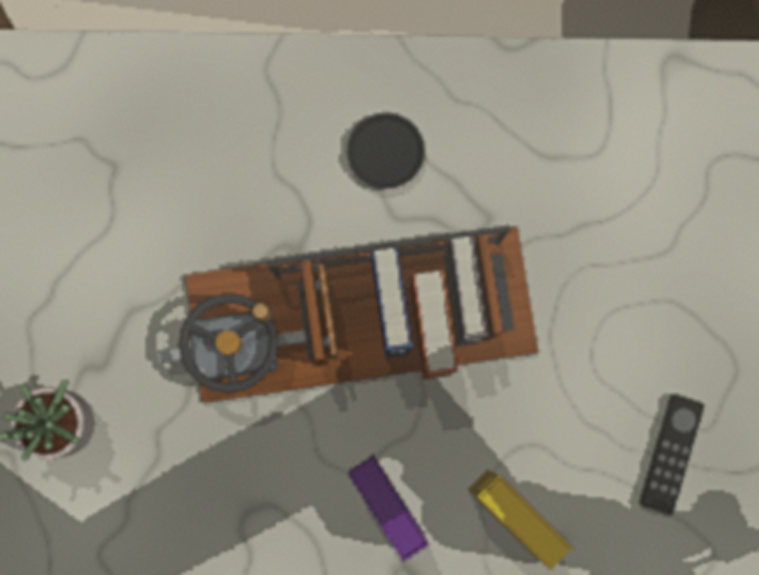

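View pics/scenecrop.png

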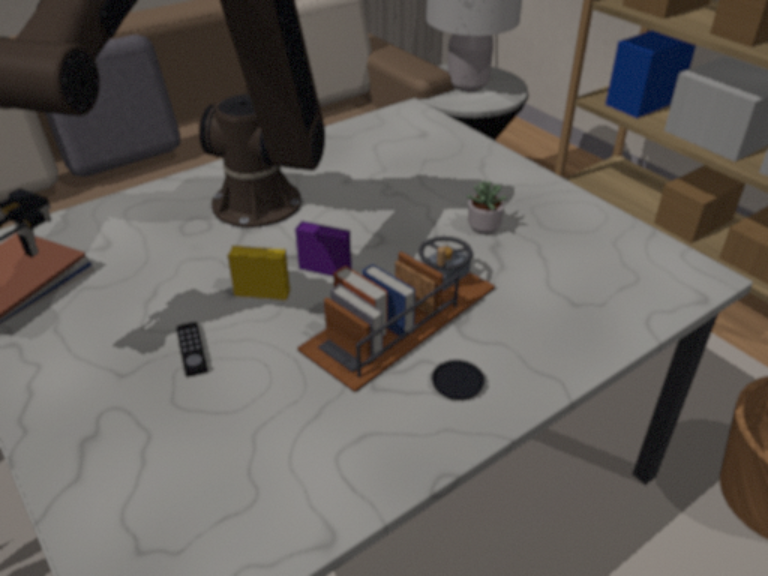

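The top view shows the wheel hub at crop (228,343), the knob at (261,311), the sliding end at about (315,312), then the blue, rust and grey albums. Rust, at (434,323), is the one that sticks out. The purple and yellow look-alikes lie in front. Next I'll refine the rack pose.

```bash
cat > h.py <<'E'
import numpy as np
from scipy.spatial.transform import Rotation as R
def ray(s,u,v,z):
    d=R.from_euler("xyz",s["attitude"],degrees=True).as_matrix()@[(u-s["cx"])/s["fx"],(v-s["cy"])/s["fy"],1]
    p=np.array(s["position"]);return p+d*(z-p[2])/d[2]
def fit(P,W):  # rack pose from rack pts -> world pts
    P=np.array(P);W=np.array(W);a=P-P.mean(0);b=W-W.mean(0)
    t=np.arctan2((a[:,0]*b[:,1]-a[:,1]*b[:,0]).sum(),(a*b).sum());M=np.array([[np.cos(t),-np.sin(t)],[np.sin(t),np.cos(t)]])
    return t,M,W.mean(0)-M@P.mean(0)
E
python3 - <<'E'
from plant import *
from h import *
s=snapshot("top")
c=lambda u,v,z:ray(s,100+u/2.3,40+v/2.3,z)[:2]
W=[c(*p,.012) for p in[(183,275),(517,227),(537,352),(203,402)]]+[c(228,343,.086)]
P=[(.085,.22),(.085,-.22),(-.085,-.22),(-.085,.22),(-.02,.165)]
t,M,o=fit(P,W);print(np.degrees(t),o,[np.round(w-o-M@p,4) for w,p in zip(W,np.array(P))])
inv=lambda w:np.round(M.T@(np.array(w)[:2]-o),3)
for n,p in dict(hub=(.5475,.184),knob=(.5815,.14),stop=(.6185,-.124),slide=(.588,.056),blue=(.598,-.012),rust=(.571,-.065),grey=(.614,-.1065)).items():print(n,inv(p))
for n,q in dict(knob=(261,311,.126),rustFL=(421,377,.127),rustFR=(456,372,.127),rustBL=(415,273,.127),rustBR=(445,270,.127),greyFL=(461,341,.127),greyFR=(487,336,.127),blueFL=(388,352,.127),blueFR=(411,347,.127),plateL=(301,263,.117),plateL2=(314,360,.117),stopin=(480,250,.117),purple=(350,470,.115),purpl2=(375,457,.115)).items():w=c(*q);print(n,np.round(w,3),inv(w))
E
```

```text
9.539213527486307 [0.59043865 0.0217529 ] [array([-0.0008,  0.001 ]), array([-0.0026,  0.0004]), array([0.0016, 0.0025]), array([ 0.0024, -0.0029]), array([-0.0005, -0.001 ])]
hub [-0.015  0.167]
knob [0.011 0.118]
stop [ 0.004 -0.148]
slide [0.003 0.034]
blue [ 0.002 -0.035]
rust [-0.034 -0.082]
grey [ 0.002 -0.13 ]
knob [0.578 0.136] [0.006 0.115]
rustFL [ 0.504 -0.052] [-0.098 -0.058]
rustFR [ 0.51  -0.092] [-0.098 -0.099]
rustBL [ 0.626 -0.043] [ 0.024 -0.07 ]
rustBR [ 0.63  -0.078] [ 0.022 -0.105]
greyFL [ 0.547 -0.098] [-0.063 -0.111]
greyFR [ 0.553 -0.128] [-0.062 -0.141]
blueFL [ 0.532 -0.013] [-0.063 -0.025]
blueFR [ 0.539 -0.04 ] [-0.061 -0.052]
plateL [0.637 0.092] [0.057 0.061]
plateL2 [0.522 0.073] [-0.059  0.062]
stopin [ 0.656 -0.12 ] [ 0.041 -0.151]
purple [0.395 0.029] [-0.192  0.039]
purpl2 [ 0.41 -0.  ] [-0.181  0.008]
```

play_rows(grip=0, plan=[[0,0,0,0,0,-6.94],[0,0,0,0,0,-6.94],[0,0,0,0,0,-6.94],[0,0,0,0,0,-6.94],[0,0,0,0,0,-6.94],[0,0,0,0,0,-6.94],[0,0,0,0,0,-6.94],[0,0,0,0,0,-6.94],[0,0,0,0,0,-6.94],[0,0,0,0,0,-6.94],[0,0,0,0,0,-6.94],[-2.78,-1.6,0,0,0,0],[-2.78,-1.6,0,0,0,0],[-2.78,-1.6,0,0,0,0],[-2.78,-1.6,0,0,0,0],[-2.78,-1.6,0,0,0,0],[-2.78,-1.6,0,0,0,0],[-2.78,-1.6,0,0,0,0],[-2.78,-1.6,0,0,0,0],[-2.78,-1.6,0,0,0,0]])

```text
clock: 2.92
tool_pos: [0.3666, -0.3484, 0.2458]
orientation: [-180.0, -0.0, -80.5]
force: [0.7, -0.7, 0.4]
opening: 0.0004
gripper_force: 0.0
```

play_rows(plan=[[-2.78,-1.6,0,0,0,0],[-2.78,-1.6,0,0,0,0],[-2.78,-1.6,0,0,0,0],[-2.78,-1.6,0,0,0,0],[-2.78,-1.6,0,0,0,0],[-2.78,-1.6,0,0,0,0],[-2.78,-1.6,0,0,0,0],[-2.78,-1.6,0,0,0,0],[-2.78,-1.6,0,0,0,0],[0,0,0,0,0,0],[0,0,0,0,0,0]])

```text
clock: 3.83
tool_pos: [0.4674, -0.0779, 0.2456]
orientation: [-180.0, 0.0, -80.3]
force: [0.3, -0.1, 0.2]
opening: 0.0004
gripper_force: 0.0
```

play_rows(plan=[[0,0,2.9,0,0,0],[0,0,2.9,0,0,0],[0,0,2.9,0,0,0],[0,0,2.9,0,0,0],[0,0,2.9,0,0,0],[0,-0.5,0,0,0,0],[0,-0.5,0,0,0,0],[0,-0.5,0,0,0,0],[0,-0.4,0,0,0,0],[0,-0.4,0,0,0,0],[0,-0.4,0,0,0,0],[0,-0.4,0,0,0,0],[0,-0.4,0,0,0,0],[0,-0.4,0,0,0,0],[0,-0.4,0,0,0,0],[0,-0.4,0,0,0,0],[0,-0.2,0,0,0,0],[0,-0.2,0,0,0,0]])

```text
clock: 5.33
tool_pos: [0.5155, -0.0716, 0.1022]
orientation: [179.8, -0.0, -80.5]
force: [-13.2, -2.0, 17.5]
opening: 0.0003
gripper_force: 8.1
```

```bash
python3 - <<'E'
from plant import *
import cv2
o=get_obs();print(o["force"],o["moment"],o["tool_pos"],o["orientation"])
b=snapshot("scene")["frame"][:,:,::-1]
a=snapshot("top")["frame"][:,:,::-1]
A=cv2.resize(b[130:270,190:340],None,fx=4,fy=4,interpolation=cv2.INTER_CUBIC)
cv2.imwrite("pics/p1.png",A)
cv2.imwrite("pics/p1t.png",cv2.resize(a[120:230,170:350],None,fx=4,fy=4,interpolation=cv2.INTER_CUBIC))
E
```

```text
[-13.23949608  -2.04876325  17.49554178] [-0.61767556  4.21812499 -0.01377719] [ 0.51551653 -0.07164172  0.10215037] [ 1.79835278e+02 -3.02688077e-02 -8.04776286e+01]
```

View pics/p1.png

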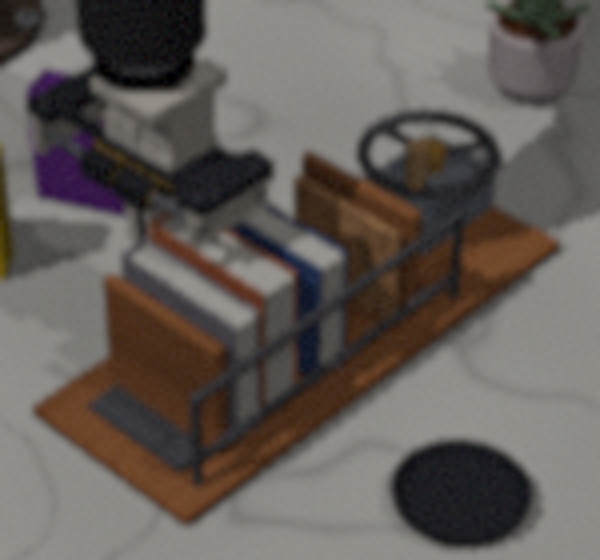

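The scene view shows the finger on the rust album, which is nearly in line. The gripper body hangs low over the album tops, and there is an upward force on the tool. I'll ease off, retreat and look.

play_rows(plan=[[0,0.3,0,0,0,0],[0,0.3,-0.5,0,0,0],[0,0.5,-1,0,0,0],[0,2,-1,0,0,0],[0,3,0,0,0,0],[0,4,0,0,0,0],[0,2,0,0,0,0],[0,0,0,0,0,0]])

```text
clock: 6.1
tool_pos: [0.3937, -0.0915, 0.1263]
orientation: [-180.0, 0.1, -80.5]
force: [0.7, 0.2, -0.1]
opening: 0.0003
gripper_force: 0.0
```

```bash
python3 - <<'E'
from plant import *
from h import *
import cv2
s=snapshot("top");a=s["frame"][:,:,::-1]
o=get_obs();print(o["force"],o["tool_pos"])
for c in("top","scene"):
    if c=="scene":b=snapshot(c)["frame"][:,:,::-1]
    for t in["album_blue","album_rust","album_grey"]:print(c,t,[(np.round(d["position"],3).tolist(),round(d["score"],2)) for d in spot_point(c,t)[:3]])
A=cv2.resize(b[140:260,200:330],None,fx=4,fy=4,interpolation=cv2.INTER_CUBIC)
B=cv2.resize(a[130:210,240:340],None,fx=6,fy=6,interpolation=cv2.INTER_CUBIC)[:480]
C=np.zeros((480,800,3),np.uint8);C[:,:520]=A;
cv2.imwrite("pics/p2.png",np.hstack([A,cv2.resize(a[130:202,245:287],(280,480),interpolation=cv2.INTER_CUBIC)]))
cv2.imwrite("pics/p2t.png",B)
E
```

```text
[ 0.40929877 -0.86795079  0.70156925] [ 0.3964872  -0.09107012  0.12689756]
top album_blue [([0.596, -0.014, 0.012], 0.81)]
top album_rust [([0.598, -0.056, 0.014], 0.94), ([0.353, -0.013, 0.006], 0.38)]
top album_grey [([0.617, -0.104, 0.01], 0.68), ([0.591, 0.021, -0.003], 0.26)]
scene album_blue [([0.598, -0.01, 0.015], 0.75)]
scene album_rust [([0.342, -0.168, 0.002], 0.9), ([0.598, -0.062, 0.009], 0.88), ([0.354, -0.017, 0.005], 0.88)]
scene album_grey [([0.612, -0.107, 0.009], 0.86)]
```

View pics/p2t.png

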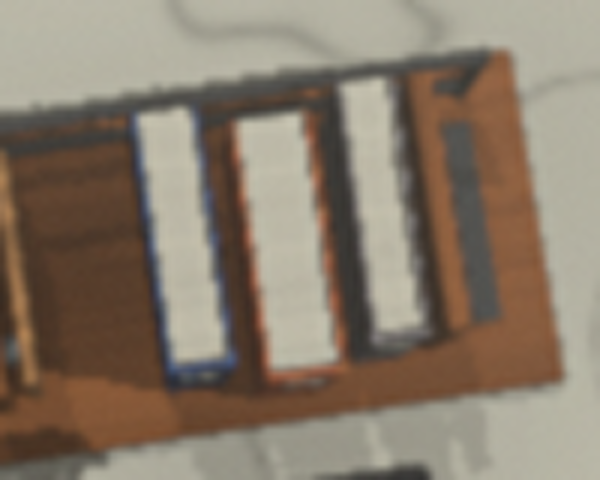

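The picture shows rust still about 8 mm short: its front edge is at (265,378), against a line of about 361. The flared closed finger probably rode on the album's top edge. I'll turn the tool 90° so that the flat side of the fingers pushes.

play_rows(plan=[[0,-3,0,0,0,0],[0,-3,0,0,0,0],[0,0,0,0,0,6.92],[0,0,0,0,0,6.92],[0,0,0,0,0,6.92],[0,0,0,0,0,6.92],[0,0,0,0,0,6.92],[0,0,0,0,0,6.92],[0,0,0,0,0,6.92],[0,0,0,0,0,6.92],[0,0,0,0,0,6.92],[0,0,0,0,0,6.92],[0,0,0,0,0,6.92],[0,0,0,0,0,6.92],[0,0,0,0,0,6.92],[-2,0,1.2,0,0,0],[-2,0,1,0,0,0],[-1.5,0,0,0,0,0],[-0.5,0,0,0,0,0],[0,0,0,0,0,0]])

```text
clock: 8.17
tool_pos: [0.5173, -0.0708, 0.1028]
orientation: [-180.0, -0.1, -170.4]
force: [0.2, 0.4, -0.4]
opening: 0.0007
gripper_force: 0.0
```

play_rows(plan=[[-0.3,0,0,0,0,0],[-0.3,0,0,0,0,0],[-0.3,0,0,0,0,0],[-0.3,0,0,0,0,0],[-0.2,0,0,0,0,0],[0,0,0,0,0,0]])

```text
clock: 8.67
tool_pos: [0.5298, -0.0687, 0.1037]
orientation: [-180.0, -0.0, -170.4]
force: [-2.7, -1.0, 2.0]
opening: 0.0005
gripper_force: 1.4
```

play_rows(plan=[[-0.2,0,0,0,0,0],[-0.2,0,0,0,0,0],[-0.1,0,0,0,0,0],[0,0,0,0,0,0]])

```text
clock: 9.0
tool_pos: [0.5352, -0.0677, 0.1036]
orientation: [-180.0, 0.0, -170.4]
force: [-2.3, -0.6, 1.6]
opening: 0.0002
gripper_force: 1.3
```

play_rows(plan=[[-0.2,0,0,0,0,0],[-0.1,0,0,0,0,0],[0,0,0,0,0,0]])

```text
clock: 9.25
tool_pos: [0.5384, -0.0671, 0.1035]
orientation: [180.0, 0.0, -170.4]
force: [-1.9, 0.1, 1.3]
opening: 0.0002
gripper_force: 1.0
```

play_rows(plan=[[-0.15,0,0,0,0,0],[0,0,0,0,0,0]])

```text
clock: 9.42
tool_pos: [0.5384, -0.0672, 0.1034]
orientation: [180.0, -0.1, -170.4]
force: [-6.2, -0.9, 4.8]
opening: 0.0002
gripper_force: 3.2
```

play_rows(plan=[[-0.1,0,0,0,0,0],[0,0,0,0,0,0]])

```text
clock: 9.58
tool_pos: [0.5384, -0.0672, 0.1033]
orientation: [180.0, -0.2, -170.5]
force: [-9.9, 0.0, 7.2]
opening: 0.0002
gripper_force: 4.8
```

play_rows(grip=4.5, plan=[[0.4,0,0,0,0,0],[2,0,0,0,0,0],[3,0,-2,0,0,0],[0,0,-4,0,0,0],[0,0,-3.5,0,0,0],[0,0,0,0,0,-6.92],[0,0,0,0,0,-6.92],[0,0,0,0,0,-6.92],[0,0,0,0,0,-6.92],[0,0,0,0,0,-6.92],[0,0,0,0,0,-6.92],[0,0,0,0,0,-6.92],[0,0,0,0,0,-6.92],[0,0,0,0,0,-6.92],[0,0,0,0,0,-6.92],[0,0,0,0,0,-6.92],[0,0,0,0,0,-6.92],[0,0,0,0,0,-6.92],[0,0,0,0,0,0]])

```text
clock: 11.17
tool_pos: [0.4881, -0.0756, 0.1988]
orientation: [-179.9, 0.0, -80.1]
force: [0.4, -0.1, 0.3]
opening: 0.0454
gripper_force: 0.0
```

```bash
python3 - <<'E'
from plant import *
from h import *
import cv2
o=get_obs();print(o["force"],o["tool_pos"],o["orientation"])
t=np.radians(9.54);M=np.array([[np.cos(t),-np.sin(t)],[np.sin(t),np.cos(t)]]);O=np.array([.591,.0225])
K=[];H=[]
for c in("top","scene","top","scene","top","scene"):
    s=snapshot(c)
    for n in["crank_top","wheel_hub","slide_end","stop_end","album_blue","album_rust","album_grey"]:
        d=[d for d in spot_point(c,n) if d["position"][0]>.45 and d["score"]>.4]
        if d:
            w=d[0]["position"];print(c,n,np.round(w,4),"rack",np.round(M.T@(np.array(w)[:2]-O),4))
            if n=="crank_top":K.append(w)
            if n=="wheel_hub":H.append(w)
k=np.mean(K,0);h=np.mean(H,0);print(k,h,np.hypot(*(k-h)[:2]))
s=snapshot("top")
cv2.imwrite("pics/p3.png",cv2.resize(s["frame"][120:220,170:340,::-1],None,fx=4.7,fy=4.7,interpolation=cv2.INTER_CUBIC))
E
```

```text
[ 0.44221076 -0.09689938  0.25986244] [ 0.4880623  -0.07555175  0.19881403] [-1.79881074e+02  2.67862586e-03 -8.01307318e+01]
top crank_top [0.5822 0.1378 0.1313] rack [0.0104 0.1152]
top wheel_hub [0.5476 0.1821 0.0907] rack [-0.0163  0.1646]
top slide_end [0.587  0.0579 0.01  ] rack [0.0019 0.0356]
top stop_end [ 0.6192 -0.1245  0.0156] rack [ 0.0034 -0.1496]
top album_blue [ 0.5949 -0.0154  0.0173] rack [-0.0024 -0.038 ]
top album_rust [ 0.6098 -0.0569  0.0126] rack [ 0.0054 -0.0814]
top album_grey [ 0.6156 -0.1045  0.0122] rack [ 0.0032 -0.1293]
scene crank_top [0.5822 0.14   0.1234] rack [0.0108 0.1173]
scene wheel_hub [0.5476 0.1826 0.0867] rack [-0.0163  0.1651]
scene slide_end [0.5869 0.0621 0.0129] rack [0.0025 0.0397]
scene stop_end [ 0.616  -0.1315  0.0117] rack [-0.0009 -0.156 ]
scene album_blue [ 0.5989 -0.0134  0.0162] rack [ 0.0018 -0.0367]
scene album_rust [ 0.6125 -0.0596  0.0078] rack [ 0.0076 -0.0845]
scene album_grey [ 0.6139 -0.1087  0.0105] rack [ 0.0008 -0.1332]
top crank_top [0.5817 0.1376 0.1281] rack [0.0099 0.115 ]
top wheel_hub [0.551  0.1815 0.0876] rack 
[... 1042 characters left out ...]
0.0156  0.0114] rack [-0.0031 -0.0381]
top album_rust [ 0.6121 -0.057   0.0127] rack [ 0.0076 -0.0819]
top album_grey [ 0.6164 -0.1036  0.0107] rack [ 0.0041 -0.1286]
scene crank_top [0.5809 0.14   0.1249] rack [0.0095 0.1175]
scene wheel_hub [0.5482 0.1816 0.0859] rack [-0.0158  0.164 ]
scene slide_end [0.5857 0.0597 0.0146] rack [0.0009 0.0376]
scene stop_end [ 0.6175 -0.1284  0.0079] rack [ 0.0011 -0.1532]
scene album_blue [ 0.5956 -0.0124  0.0127] rack [-0.0012 -0.0352]
scene album_rust [ 0.6128 -0.0609  0.0069] rack [ 0.0077 -0.0859]
scene album_grey [ 0.616  -0.1062  0.0084] rack [ 0.0033 -0.1311]
[0.58665    0.1059     0.10781667] [0.5487     0.18118333 0.08721667] 0.08430766737241505
```

View pics/p3.png

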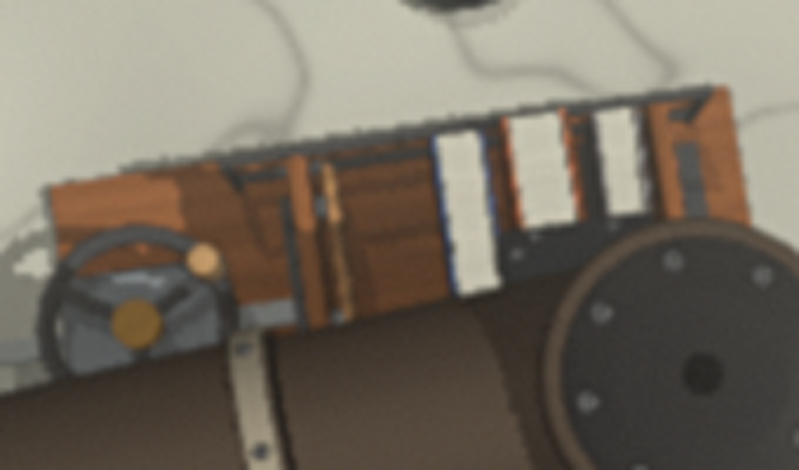

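Rust is now back in the row; its rear corner is at (505,118). I'll check the row's alignment more exactly from the white page tops.

```bash
cat >> h.py <<'E'
import cv2
t0=np.radians(9.54);M0=np.array([[np.cos(t0),-np.sin(t0)],[np.sin(t0),np.cos(t0)]]);O0=np.array([.591,.0225])
def row(s,k=6):
    f=cv2.resize(s["frame"],None,fx=k,fy=k,interpolation=cv2.INTER_CUBIC)
    m=(f.min(2)>125).astype(np.uint8)
    n,l,st,ce=cv2.connectedComponentsWithStats(m)
    for i in range(1,n):
        x,y,w,h,a=st[i]
        if 240*k<x<340*k and 130*k<y<200*k and a>250*k*k/4 and h<60*k:
            p=np.argwhere(l==i)[::7]
            r=np.array([M0.T@(ray(s,(q[1]+.5)/k-.5,(q[0]+.5)/k-.5,.127)[:2]-O0) for q in p])*1000
            print("area",a/k/k,"rack x: rear",np.percentile(r[:,0],[99,98]).round(1),"front",np.percentile(r[:,0],[1,2]).round(1),"y",np.percentile(r[:,1],[2,50,98]).round(1))
E
python3 - <<'E'
from plant import *
from h import *
print(get_obs()["clock"])
row(snapshot("top"))
E
```

```text
13.6167
area 171.7777777777778 rack x: rear [57.8 57.2] front [-1.1 -0.6] y [-139.5 -129.  -118.9]
area 256.72222222222223 rack x: rear [61.5 60.7] front [-1.3 -0.6] y [-97.7 -83.6 -69.3]
area 296.77777777777777 rack x: rear [56.7 55.8] front [-32.3 -31.3] y [-49.7 -37.8 -26.2]
```

Blue and grey sit about 4 mm in front of rust. I'll nudge them against the bars too, while the row is still loose.

play_rows(grip=0, plan=[[0,0,0,0,0,6.9],[0,0,0,0,0,6.95],[0,0,0,0,0,6.95],[0,0,0,0,0,6.95],[0,0,0,0,0,6.95],[0,0,0,0,0,6.95],[0,0,0,0,0,6.95],[0,0,0,0,0,6.95],[0,0,0,0,0,6.95],[0,0,0,0,0,6.95],[0,0,0,0,0,6.95],[0,0,0,0,0,6.95],[0,0,0,0,0,6.95],[0,-2.5,2,0,0,0],[0,-2.4,3,0,0,0],[0,0,3.5,0,0,0],[-1.5,0,1.1,0,0,0],[-1.8,0,0,0,0,0],[-0.7,0,0,0,0,0],[-0.3,0,0,0,0,0]])

```text
clock: 15.33
tool_pos: [0.5386, -0.1172, 0.1024]
orientation: [-180.0, -0.0, -170.8]
force: [-0.6, -0.1, 1.0]
opening: 0.0004
gripper_force: 0.0
```

play_rows(plan=[[-0.2,0,0,0,0,0],[-0.2,0,0,0,0,0],[-0.2,0,0,0,0,0],[0,0,0,0,0,0]])

```text
clock: 15.67
tool_pos: [0.5433, -0.1163, 0.1031]
orientation: [180.0, 0.0, -170.8]
force: [-0.0, -0.9, -0.4]
opening: 0.0004
gripper_force: 0.0
```

play_rows(plan=[[-0.2,0,0,0,0,0],[0,0,0,0,0,0]])

```text
clock: 15.83
tool_pos: [0.5445, -0.1162, 0.1028]
orientation: [-180.0, -0.1, -170.8]
force: [-3.8, -0.6, 3.6]
opening: 0.0004
gripper_force: 2.1
```

play_rows(plan=[[-0.15,0,0,0,0,0],[0,0,0,0,0,0]])

```text
clock: 16.0
tool_pos: [0.5462, -0.116, 0.1027]
orientation: [-180.0, -0.1, -170.8]
force: [-4.4, -0.1, 3.7]
opening: 0.0005
gripper_force: 2.4
```

play_rows(plan=[[-0.15,0,0,0,0,0],[0,0,0,0,0,0]])

```text
clock: 16.17
tool_pos: [0.5466, -0.1159, 0.1025]
orientation: [180.0, -0.2, -170.8]
force: [-8.1, -1.5, 6.5]
opening: 0.0001
gripper_force: 4.2
```

Grey now stops at the same depth as rust. Blue is next.

play_rows(plan=[[0.4,0,0,0,0,0],[1.6,0,0,0,0,0],[0,2.5,0,0,0,0],[0,3.2,0,0,0,0],[0,3,0,0,0,0],[-0.8,0,0,0,0,0],[-0.4,0,0,0,0,0],[-0.2,0,0,0,0,0],[0,0,0,0,0,0]])

```text
clock: 16.92
tool_pos: [0.529, -0.0309, 0.1024]
orientation: [180.0, 0.0, -170.8]
force: [0.1, -0.5, -0.9]
opening: 0.0003
gripper_force: 0.0
```

play_rows(plan=[[-0.2,0,0,0,0,0],[-0.15,0,0,0,0,0],[0,0,0,0,0,0]])

```text
clock: 17.17
tool_pos: [0.5319, -0.0307, 0.1024]
orientation: [-180.0, -0.0, -170.8]
force: [-1.1, -0.3, 0.5]
opening: 0.0004
gripper_force: 0.5
```

play_rows(plan=[[-0.15,0,0,0,0,0],[0,0,0,0,0,0]])

```text
clock: 17.33
tool_pos: [0.5323, -0.0306, 0.1023]
orientation: [-180.0, -0.1, -170.8]
force: [-4.8, -1.0, 3.1]
opening: 0.0006
gripper_force: 2.4
```

play_rows(grip=3.5, plan=[[0.4,0,0,0,0,0],[1.6,0,-1,0,0,0],[0,0,-4,0,0,0],[0,0,-4,0,0,0],[-1.6,2.65,0,0,0,0],[-1.6,2.65,0,0,0,0],[-1.6,2.65,0,0,0,0],[-1.6,2.65,0,0,0,0],[-1.6,2.65,0,0,0,0],[-1.6,2.65,0,0,0,0],[0,0,0,0,0,0],[0,0,0,0,0,0]])

```text
clock: 18.33
tool_pos: [0.5834, 0.1408, 0.192]
orientation: [180.0, 0.0, -170.7]
force: [0.0, 0.1, -0.9]
opening: 0.0349
gripper_force: 0.0
```

```bash
python3 - <<'E'
from plant import *
from h import *
s=snapshot("wrist")
cv2.imwrite("pics/w.png",s["frame"][:,:,::-1])
for n in["crank_top","wheel_hub"]:print(n,[(np.round(d["position"],4),round(d["score"],2)) for d in spot_point("wrist",n)[:2]])
o=get_obs();print(o["tool_pos"],o["orientation"],o["opening"],o["clock"],s["position"],s["attitude"])
E
```

```text
crank_top [(array([0.5793, 0.1401, 0.1256]), 0.59)]
wheel_hub [(array([0.5446, 0.1804, 0.0875]), 0.59)]
[0.58263182 0.13875206 0.1925036 ] [ 1.79996304e+02 -1.41929929e-05 -1.70790540e+02] 0.03517586973812214 18.4833 [0.50979451 0.12768991 0.33169681] [1.63888529e+02 1.14814980e-02 9.93372134e+01]
```

View pics/w.png

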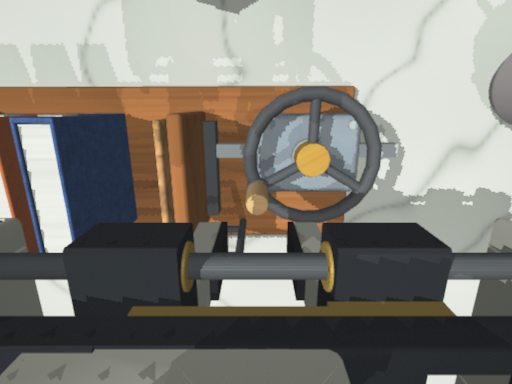

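The wrist view has the knob top at (257,203), the hub at (313,160), and the knob midway between the fingers in the closing direction.

```bash
python3 - <<'E'
from plant import *
from h import *
s=snapshot("wrist")
k=ray(s,257,205,.126)[:2];h=ray(s,313,160,.086)[:2];print(k,h,np.hypot(*(k-h)))
E
```

```text
[0.58004315 0.13725312] [0.54580313 0.18038616] 0.0550712072279446
```

play_rows(plan=[[0.15,0,2.5,0,0,0],[0,0,2.5,0,0,0],[0,0,1.5,0,0,0],[0,0,1,0,0,0],[0,0,0.75,0,0,0],[0,0,0,0,0,0]])

```text
clock: 19.03
tool_pos: [0.5809, 0.1383, 0.109]
orientation: [-180.0, -0.1, -170.8]
force: [-0.5, 0.0, -0.4]
opening: 0.0351
gripper_force: 0.0
```

play_rows(grip=0, plan=[[0,0,0,0,0,0],[0,0,0,0,0,0],[0,0,0,0,0,0],[0,0,0,0,0,0],[0,0,0,0,0,0]])

```text
clock: 19.45
tool_pos: [0.582, 0.1397, 0.1111]
orientation: [179.9, 0.1, -170.7]
force: [-1.4, 2.0, 4.9]
opening: 0.0172
gripper_force: 30.0
```

Knob gripped (opening 17 mm, 30 N). Next I'll work out the winding rows, at 12° per row.

```bash
python3 - <<'E'
import numpy as np, json
y=np.radians(-170.75);r=5.5;a=np.radians(-51.7-12*np.arange(31))
P=r*np.c_[np.cos(a),np.sin(a)];d=np.diff(P,axis=0)
T=d@np.array([[np.cos(y),np.sin(y)],[np.sin(y),-np.cos(y)]])
print(json.dumps([[round(p,2),round(q,2),0,0,0,0] for p,q in T]))
E
```

```text
[[1.06, -0.45, 0, 0, 0, 0], [1.13, -0.22, 0, 0, 0, 0], [1.15, 0.02, 0, 0, 0, 0], [1.12, 0.26, 0, 0, 0, 0], [1.04, 0.49, 0, 0, 0, 0], [0.92, 0.69, 0, 0, 0, 0], [0.76, 0.87, 0, 0, 0, 0], [0.56, 1.01, 0, 0, 0, 0], [0.34, 1.1, 0, 0, 0, 0], [0.1, 1.15, 0, 0, 0, 0], [-0.14, 1.14, 0, 0, 0, 0], [-0.37, 1.09, 0, 0, 0, 0], [-0.59, 0.99, 0, 0, 0, 0], [-0.78, 0.84, 0, 0, 0, 0], [-0.94, 0.66, 0, 0, 0, 0], [-1.06, 0.45, 0, 0, 0, 0], [-1.13, 0.22, 0, 0, 0, 0], [-1.15, -0.02, 0, 0, 0, 0], [-1.12, -0.26, 0, 0, 0, 0], [-1.04, -0.49, 0, 0, 0, 0], [-0.92, -0.69, 0, 0, 0, 0], [-0.76, -0.87, 0, 0, 0, 0], [-0.56, -1.01, 0, 0, 0, 0], [-0.34, -1.1, 0, 0, 0, 0], [-0.1, -1.15, 0, 0, 0, 0], [0.14, -1.14, 0, 0, 0, 0], [0.37, -1.09, 0, 0, 0, 0], [0.59, -0.99, 0, 0, 0, 0], [0.78, -0.84, 0, 0, 0, 0], [0.94, -0.66, 0, 0, 0, 0]]
```

play_rows(plan=[[1.06,-0.45,0,0,0,0],[1.13,-0.22,0,0,0,0],[1.15,0.02,0,0,0,0],[1.12,0.26,0,0,0,0],[1.04,0.49,0,0,0,0]])

```text
clock: 19.87
tool_pos: [0.5283, 0.1325, 0.1112]
orientation: [179.9, 0.3, -170.7]
force: [5.6, 6.6, -1.4]
opening: 0.0179
gripper_force: 30.0
```

play_rows(plan=[[0.92,0.69,0,0,0,0],[0.76,0.87,0,0,0,0],[0.56,1.01,0,0,0,0],[0.34,1.1,0,0,0,0],[0.1,1.15,0,0,0,0]])

```text
clock: 20.28
tool_pos: [0.4942, 0.1756, 0.1112]
orientation: [179.9, 0.3, -170.7]
force: [10.0, -1.4, -3.3]
opening: 0.0173
gripper_force: 30.0
```

play_rows(plan=[[-0.14,1.14,0,0,0,0],[-0.37,1.09,0,0,0,0],[-0.59,0.99,0,0,0,0],[-0.78,0.84,0,0,0,0],[-0.94,0.66,0,0,0,0]])

```text
clock: 20.7
tool_pos: [0.5132, 0.2257, 0.111]
orientation: [-180.0, 0.0, -170.7]
force: [-0.5, -3.5, 6.6]
opening: 0.0176
gripper_force: 30.0
```

play_rows(plan=[[-1.06,0.45,0,0,0,0],[-1.13,0.22,0,0,0,0],[-1.15,-0.02,0,0,0,0],[-1.12,-0.26,0,0,0,0],[-1.04,-0.49,0,0,0,0]])

```text
clock: 21.12
tool_pos: [0.5686, 0.235, 0.1111]
orientation: [179.9, 0.1, -170.7]
force: [-2.0, 3.4, 5.7]
opening: 0.0176
gripper_force: 30.0
```

play_rows(plan=[[-0.92,-0.69,0,0,0,0],[-0.76,-0.87,0,0,0,0],[-0.56,-1.01,0,0,0,0],[-0.34,-1.1,0,0,0,0],[-0.1,-1.15,0,0,0,0]])

```text
clock: 21.53
tool_pos: [0.6035, 0.1905, 0.1111]
orientation: [179.9, 0.2, -170.7]
force: [0.1, 2.6, 6.8]
opening: 0.0175
gripper_force: 30.0
```

play_rows(plan=[[0.14,-1.14,0,0,0,0],[0.37,-1.09,0,0,0,0],[0.59,-0.99,0,0,0,0],[0.78,-0.84,0,0,0,0],[0.94,-0.66,0,0,0,0]])

```text
clock: 21.95
tool_pos: [0.5817, 0.1392, 0.111]
orientation: [179.9, 0.1, -170.8]
force: [-4.6, 11.8, 9.5]
opening: 0.0175
gripper_force: 30.0
```

One full turn done, with the positions consistent with a centre at (0.548, 0.183). I'll continue for another 180° and then look.

play_rows(plan=[[1.06,-0.45,0,0,0,0],[1.13,-0.22,0,0,0,0],[1.15,0.02,0,0,0,0],[1.12,0.26,0,0,0,0],[1.04,0.49,0,0,0,0]])

```text
clock: 22.37
tool_pos: [0.5284, 0.1324, 0.1111]
orientation: [179.9, 0.3, -170.8]
force: [5.9, 8.4, -0.5]
opening: 0.0177
gripper_force: 30.0
```

play_rows(plan=[[0.92,0.69,0,0,0,0],[0.76,0.87,0,0,0,0],[0.56,1.01,0,0,0,0],[0.34,1.1,0,0,0,0],[0.1,1.15,0,0,0,0]])

```text
clock: 22.78
tool_pos: [0.4943, 0.175, 0.1112]
orientation: [180.0, 0.2, -170.7]
force: [10.4, -2.0, -0.9]
opening: 0.0174
gripper_force: 30.0
```

play_rows(plan=[[-0.14,1.14,0,0,0,0],[-0.37,1.09,0,0,0,0],[-0.59,0.99,0,0,0,0],[-0.78,0.84,0,0,0,0],[-0.94,0.66,0,0,0,0]])

```text
clock: 23.2
tool_pos: [0.5127, 0.2252, 0.111]
orientation: [-180.0, -0.0, -170.8]
force: [-3.4, -0.7, 11.3]
opening: 0.0175
gripper_force: 30.0
```

```bash
python3 - <<'E'
from plant import *
from h import *
s=snapshot("scene");print(get_obs()["force"])
A=cv2.resize(s["frame"][140:260,200:330,::-1],None,fx=4,fy=4,interpolation=cv2.INTER_CUBIC)
s=snapshot("top");B=cv2.resize(s["frame"][130:202,240:340,::-1],None,fx=5,fy=5,interpolation=cv2.INTER_CUBIC)
C=np.zeros((480,800,3),np.uint8);C[:,:520]=A;C[:360,520:]=cv2.resize(s["frame"][130:202,250:306,::-1],None,fx=5,fy=5,interpolation=cv2.INTER_CUBIC)
cv2.imwrite("pics/p4.png",C)
row(s)
E
```

```text
[-0.94269947  3.10428432  9.00913714]
area 294.38888888888886 rack x: rear [60.2 59. ] front [-50.9 -49.7] y [-137.7 -128.2 -118.9]
area 430.6944444444444 rack x: rear [60.2 59.1] front [-50.3 -49. ] y [-99.8 -86.3 -72.8]
area 352.75 rack x: rear [59.8 58.4] front [-50.5 -49.4] y [-64.4 -53.1 -42.1]
```

View pics/p4.png

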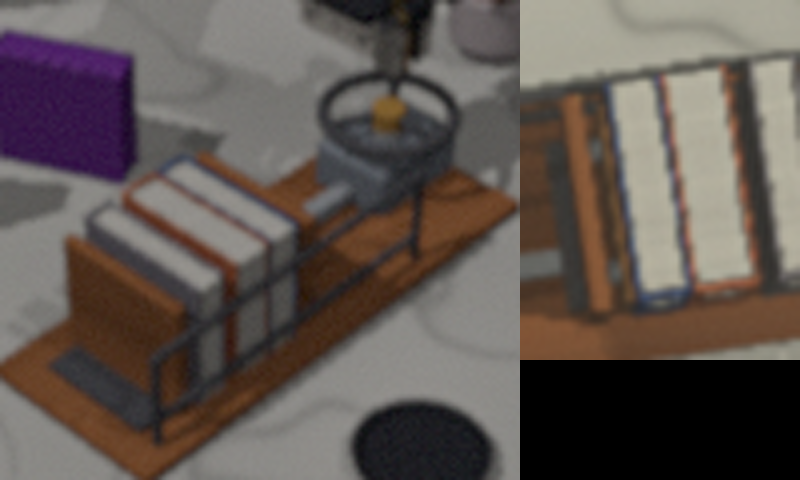

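The view shows all three rear edges level (60 mm each). Blue touches rust, with about 11 mm left between rust and grey, and a few mm between grey and the fixed end. I'll wind another 96°, then creep.

play_rows(plan=[[-1.06,0.45,-0.1,0,0,0],[-1.13,0.22,0,0,0,0],[-1.15,-0.02,0,0,0,0],[-1.12,-0.26,0,0,0,0],[-1.04,-0.49,0,0,0,0]])

```text
clock: 23.72
tool_pos: [0.5681, 0.2351, 0.1112]
orientation: [179.9, 0.1, -170.7]
force: [-1.1, 7.2, -0.3]
opening: 0.0174
gripper_force: 30.0
```

play_rows(plan=[[-0.92,-0.69,0,0,0,0],[-0.76,-0.87,0,0,0,0],[-0.56,-1.01,0,0,0,0],[0,0,0,0,0,0]])

```text
clock: 24.05
tool_pos: [0.5962, 0.2114, 0.1113]
orientation: [179.9, 0.2, -170.8]
force: [7.6, 3.4, -3.6]
opening: 0.0176
gripper_force: 30.0
```

```bash
python3 - <<'E'
from plant import *
from h import *
s=snapshot("top");row(s);o=get_obs();print(o["force"],o["tool_pos"])
y=np.radians(-170.75);r=5.5;a=np.radians(-51.7-276-4*np.arange(41))
d=np.diff(r*np.c_[np.cos(a),np.sin(a)],axis=0)@np.array([[np.cos(y),np.sin(y)],[np.sin(y),-np.cos(y)]])
print([[round(p,2),round(q,2)] for p,q in d])
E
```

```text
area 312.77777777777777 rack x: rear [60.4 59.2] front [-51.6 -50.4] y [-140.2 -130.4 -120.7]
area 439.8611111111111 rack x: rear [60.4 59.3] front [-50.6 -49.6] y [-113.3  -99.5  -86. ]
area 367.6666666666667 rack x: rear [60.5 59.3] front [-51.2 -50.1] y [-77.9 -66.5 -55.1]
[ 7.75677249  2.73926204 -3.98017356] [0.59605436 0.21157425 0.11127942]
[[np.float64(-0.14), np.float64(-0.36)], [np.float64(-0.11), np.float64(-0.37)], [np.float64(-0.09), np.float64(-0.37)], [np.float64(-0.06), np.float64(-0.38)], [np.float64(-0.03), np.float64(-0.38)], [np.float64(-0.01), np.float64(-0.38)], [np.float64(0.02), np.float64(-0.38)], [np.float64(0.05), np.float64(-0.38)], [np.float64(0.07), np.float64(-0.38)], [np.float64(0.1), np.float64(-0.37)], [np.float64(0.12), np.float64(-0.36)], [np.float64(0.15), np.float64(-0.35)], [np.float64(0.17), np.float64(-0.34)], [np.float64(0.2), np.float64(-0.33)], [np.float64(0.22), np.float64(-0.31)], [np.float64(0.24), np.float64(-0.3)], [np.float64(0.26), np.float64(-0.28)], [np.float64(0.28), np.float64(-0.26)], [np.float64(0.3), np.float64(-0.24)], [np.float64(0.31), np.float64(-0.22)], [np.float64(0.33), np.float64(-0.2)], [np.float64(0.34), np.float64(-0.17)], [np.float64(0.35), np.float64(-0.15)], [np.float64(0.36), np.float64(-0.13)], [np.float64(0.37), np.float64(-0.1)], [np.float64(0.38), np.float64(-0.07)], [np.float64(0.38), np.float64(-0.05)], [np.float64(0.38), np.float64(-0.02)], [np.float64(0.38), np.float64(0.01)], [np.float64(0.38), np.float64(0.03)], [np.float64(0.38), np.float64(0.06)], [np.float64(0.37), np.float64(0.09)], [np.float64(0.37), np.float64(0.11)], [np.float64(0.36), np.float64(0.14)], [np.float64(0.35), np.float64(0.16)], [np.float64(0.34), np.float64(0.19)], [np.float64(0.32), np.float64(0.21)], [np.float64(0.31), np.float64(0.23)], [np.float64(0.29), np.float64(0.25)], [np.float64(0.27), np.float64(0.27)]]
```

play_rows(plan=[[-0.14,-0.36,0,0,0,0],[-0.11,-0.37,0,0,0,0],[-0.09,-0.37,0,0,0,0],[-0.06,-0.38,0,0,0,0]])

```text
clock: 24.43
tool_pos: [0.6017, 0.1985, 0.1112]
orientation: [179.9, 0.2, -170.8]
force: [6.6, 5.3, -2.7]
opening: 0.0174
gripper_force: 30.0
```

play_rows(plan=[[-0.03,-0.38,0,0,0,0],[-0.01,-0.38,0,0,0,0],[0.02,-0.38,0,0,0,0]])

```text
clock: 24.68
tool_pos: [0.6036, 0.1869, 0.1113]
orientation: [179.9, 0.2, -170.8]
force: [5.9, 4.2, -2.2]
opening: 0.0173
gripper_force: 30.0
```

```bash
python3 - <<'E'
from plant import *
from h import *
s=snapshot("top");row(s);o=get_obs();print(o["force"],o["tool_pos"])
E
```

```text
area 318.0 rack x: rear [60.6 59.4] front [-51.5 -50.4] y [-144.3 -134.  -124.2]
area 445.0 rack x: rear [60.5 59.2] front [-50.9 -49.7] y [-117.  -103.3  -89.4]
area 374.1944444444444 rack x: rear [60.6 59.4] front [-51.4 -50.2] y [-81.7 -70.2 -58.7]
[ 6.67293603  2.4430797  -3.89208158] [0.60365316 0.18623096 0.11126591]
```

play_rows(plan=[[0.05,-0.38,0,0,0,0],[0.07,-0.38,0,0,0,0],[0.1,-0.37,0,0,0,0],[0,0,0,0,0,0]])

```text
clock: 25.07
tool_pos: [0.6029, 0.1743, 0.1112]
orientation: [180.0, 0.1, -170.8]
force: [6.7, -0.9, -1.6]
opening: 0.0171
gripper_force: 30.0
```

```bash
python3 - <<'E'
from plant import *
from h import *
s=snapshot("top");row(s);o=get_obs();print(o["force"],o["tool_pos"])
E
```

```text
area 315.19444444444446 rack x: rear [60.6 59.3] front [-51.6 -50.4] y [-145.5 -136.  -126. ]
area 448.8611111111111 rack x: rear [60.4 59.3] front [-50.9 -49.8] y [-118.9 -105.1  -91.2]
area 373.6944444444444 rack x: rear [60.5 59.3] front [-51.5 -50.4] y [-83.7 -72.1 -60.6]
[ 6.71025036  0.78702488 -0.86066606] [0.60290274 0.17438178 0.11121593]
```

play_rows(plan=[[0.12,-0.36,0,0,0,0],[0.15,-0.35,0,0,0,0],[0,0,0,0,0,0]])

```text
clock: 25.37
tool_pos: [0.601, 0.1668, 0.1112]
orientation: [-180.0, 0.1, -170.8]
force: [5.2, -0.1, -1.3]
opening: 0.0173
gripper_force: 30.0
```

```bash
python3 - <<'E'
from plant import *
from h import *
s=snapshot("top");row(s);o=get_obs();print(o["force"],o["tool_pos"])
E
```

```text
area 319.38888888888886 rack x: rear [60.9 59.6] front [-51.5 -50.4] y [-146.8 -136.9 -127. ]
area 449.1388888888889 rack x: rear [60.4 59.1] front [-50.9 -49.7] y [-119.9 -106.   -92. ]
area 378.8333333333333 rack x: rear [60.5 59.4] front [-51.6 -50.4] y [-84.9 -73.1 -61.4]
[ 5.86532207  0.06587915 -1.06885853] [0.60106941 0.16681161 0.11120972]
```

play_rows(plan=[[0.17,-0.34,0,0,0,0],[0.2,-0.33,0,0,0,0]])

```text
clock: 25.58
tool_pos: [0.5986, 0.1604, 0.1112]
orientation: [180.0, 0.1, -170.8]
force: [5.2, 3.1, -1.2]
opening: 0.0172
gripper_force: 30.0
```

```bash
python3 - <<'E'
from plant import *
from h import *
s=snapshot("top");row(s);o=get_obs();print(o["force"],o["tool_pos"])
E
```

```text
area 320.75 rack x: rear [60.9 59.7] front [-51.7 -50.3] y [-146.8 -136.8 -126.8]
area 449.9444444444444 rack x: rear [60.5 59.4] front [-50.9 -49.7] y [-119.8 -105.9  -92. ]
area 379.52777777777777 rack x: rear [60.7 59.3] front [-51.5 -50.5] y [-84.9 -73.1 -61.6]
[ 5.14479047  1.25099962 -2.49947867] [0.59826642 0.1597804  0.11121813]
```

play_rows(plan=[[0.22,-0.31,0,0,0,0],[0.24,-0.3,0,0,0,0]])

```text
clock: 25.8
tool_pos: [0.595, 0.1539, 0.1112]
orientation: [180.0, 0.1, -170.8]
force: [3.7, 3.5, -1.6]
opening: 0.0176
gripper_force: 30.0
```

```bash
python3 - <<'E'
from plant import *
from h import *
s=snapshot("top");row(s);o=get_obs();print(o["force"],o["tool_pos"])
E
```

```text
area 321.44444444444446 rack x: rear [60.9 59.6] front [-51.8 -50.5] y [-146.8 -136.9 -126.9]
area 450.1388888888889 rack x: rear [60.5 59.4] front [-50.9 -49.7] y [-119.9 -106.   -92.1]
area 379.75 rack x: rear [60.6 59.4] front [-51.6 -50.4] y [-84.9 -73.1 -61.4]
[ 5.20125293  1.41594718 -2.491386  ] [0.59462507 0.15334635 0.11123375]
```

The albums have stopped moving, so the row is closed and the pad has given about 2.2 mm. Another 8° brings it to about 3.3 mm, mid-range. Then I'll release.

play_rows(plan=[[0.26,-0.28,0,0,0,0],[0.28,-0.26,0,0,0,0],[0,0,0,0,0,0],[0,0,0,0,0,0]])

```text
clock: 26.18
tool_pos: [0.5902, 0.1475, 0.1112]
orientation: [180.0, 0.1, -170.8]
force: [3.8, 2.7, -1.5]
opening: 0.0172
gripper_force: 30.0
```

play_rows(grip=3.5, plan=[[0,0,0,0,0,0],[0,0,0,0,0,0],[0,0,0,0,0,0],[0,0,0,0,0,0],[0,0,0,0,0,0],[0,0,-0.5,0,0,0],[0,0,-1.5,0,0,0],[0,0,-3,0,0,0],[0,0,-4,0,0,0],[0,0,-4,0,0,0],[4,0,0,0,0,0],[4,0,0,0,0,0],[4,0,0,0,0,0],[0,0,0,0,0,0],[0,0,0,0,0,0]])

```text
clock: 27.43
tool_pos: [0.4694, 0.1274, 0.2422]
orientation: [180.0, 0.1, -170.7]
force: [0.4, 0.5, 0.2]
opening: 0.0351
gripper_force: 0.0
```

```bash
python3 - <<'E'
from plant import *
from h import *
s=snapshot("top");row(s);o=get_obs();print(o["force"],o["tool_pos"],o["clock"])
for n in["crank_top","wheel_hub","slide_end","stop_end"]:print(n,[np.round(d["position"],4) for d in spot_point("top",n)[:1]])
B=cv2.resize(s["frame"][120:215,170:340,::-1],None,fx=4.4,fy=4.4,interpolation=cv2.INTER_CUBIC)
cv2.imwrite("pics/p5.png",B)
s=snapshot("scene")
for n in["crank_top","wheel_hub","slide_end","stop_end"]:print(n,[np.round(d["position"],4) for d in spot_point("scene",n)[:1]])
cv2.imwrite("pics/p6.png",cv2.resize(s["frame"][130:270,190:340,::-1],None,fx=4,fy=4,interpolation=cv2.INTER_CUBIC))
E
```

```text
area 301.19444444444446 rack x: rear [60.3 59.2] front [-50.9 -49.8] y [-146.3 -136.8 -127.4]
area 434.1388888888889 rack x: rear [60.1 59. ] front [-50.6 -49.3] y [-119.5 -106.   -92.6]
area 364.4444444444444 rack x: rear [60.3 59. ] front [-51.1 -50.1] y [-84.5 -72.9 -61.7]
[0.58480863 0.40870554 0.49742231] [0.47080794 0.12798011 0.24215793] 27.4833
crank_top [array([ 0.8058, -0.002 ,  0.    ])]
wheel_hub [array([0.5485, 0.1828, 0.0886])]
slide_end []
stop_end [array([ 0.6204, -0.1248,  0.0145])]
crank_top [array([0.597 , 0.1617, 0.1246])]
wheel_hub [array([0.5497, 0.1846, 0.0863])]
slide_end []
stop_end [array([ 0.6155, -0.1314,  0.0083])]
```

View pics/p5.png

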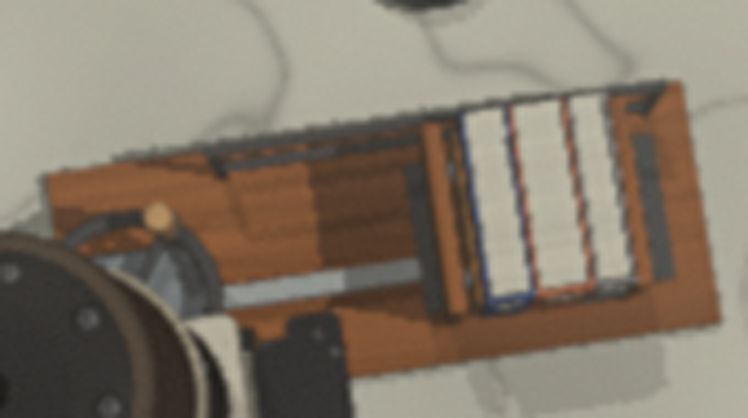

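View pics/p6.png

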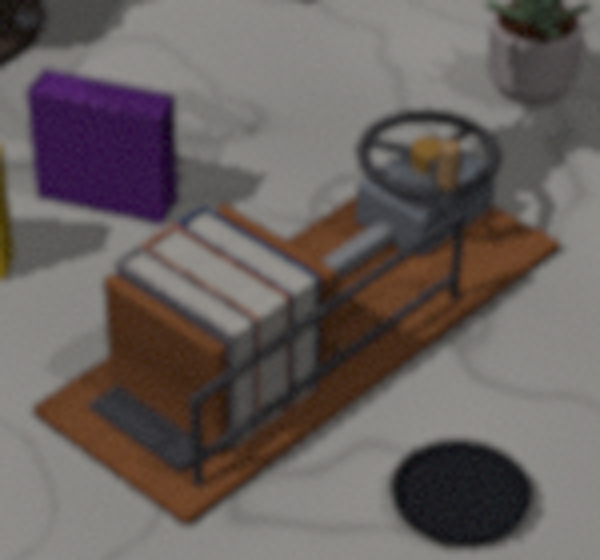

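Both views show the row closed and in line, with the pad on blue and grey on the fixed end. The knob, at (160,213) in the top crop, may have moved on release, so I'll check its angle.

```bash
python3 - <<'E'
from plant import *
from h import *
K=[]
for c,k,h in(("top",(160,213),None),("scene",(452,147),(429,152))):
    s=snapshot(c)
    q=(170+k[0]/4.4,120+k[1]/4.4) if c=="top" else (190+k[0]/4,130+k[1]/4)
    w=ray(s,*q,.126)[:2];print(c,w,np.degrees(np.arctan2(w[1]-.183,w[0]-.5485)),np.hypot(w[1]-.183,w[0]-.5485))
    print([(np.round(d["position"],4),round(d["score"],2)) for d in spot_point(c,"crank_top")[:2]])
    print([(np.round(d["position"],4),round(d["score"],2)) for d in spot_in(c,"slide_end")[:2]])
print(get_obs()["clock"])
E
```

```text
top [0.5958447  0.15601141] -29.68506803302297 0.05449683642044496
[(array([0.5972, 0.1569, 0.1268]), 0.79)]
[(array([ 0.5744, -0.0099,  0.0321]), 0.8)]
scene [0.60486031 0.1585928 ] -23.415336863878053 0.061418205079039945
[(array([0.5992, 0.159 , 0.1251]), 0.75)]
[]
28.2333
```

play_rows(plan=[[3,0,0,0,0,0],[0,0,-3,0,0,0],[0,0,0,0,0,0],[0,0,0,0,0,0],[0,0,0,0,0,0],[0,0,0,0,0,0],[0,0,0,0,0,0],[0,0,0,0,0,0],[0,0,0,0,0,0],[0,0,0,0,0,0],[0,0,0,0,0,0],[0,0,0,0,0,0]])

```text
clock: 29.23
tool_pos: [0.4415, 0.1233, 0.271]
orientation: [-180.0, -0.0, -170.8]
force: [0.2, 0.8, 1.0]
opening: 0.0349
gripper_force: 0.0
```

```bash
python3 - <<'E'
from plant import *
from h import *
A={}
for i in range(5):
  for c in("top","scene"):
    s=snapshot(c)
    for d in spot_point(c,"crank_top")[:1]:
        w=d["position"]
        if abs(w[2]-.126)<.01:A.setdefault(c,[]).append(np.degrees(np.arctan2(w[1]-.183,w[0]-.5485)))
print({k:(np.mean(v).round(1),np.round(v,1)) for k,v in A.items()})
row(snapshot("top"));print(get_obs()["clock"])
E
```

```text
{'top': (np.float64(-25.7), array([-25.5, -24.3, -26.9, -27.1, -24.7])), 'scene': (np.float64(-25.8), array([-23.4, -28.8, -24.5, -26.7, -25.8]))}
area 304.94444444444446 rack x: rear [60.4 59.2] front [-51.1 -50. ] y [-146.4 -136.7 -126.9]
area 436.8888888888889 rack x: rear [60.1 59. ] front [-50.7 -49.4] y [-119.5 -105.9  -92.4]
area 366.77777777777777 rack x: rear [60.3 59.2] front [-51.1 -50. ] y [-84.5 -72.9 -61.7]
30.2833
```

The knob angle is steady at about -26°. The row closed at about -16°, so the pad still gives about 1.4 mm and the albums stand tight and in line. Handing in.

```bash
python3 -c "from plant import *; print(close_job())"
```

```text
the job is handed in; nothing more can be done
None
```

The job is handed in after about 30 s on the clock: the rust album is back in line, the row is wound together and held by the cork pad at about 1.4 mm of estimated give (the wheel backed off about 14° when I let go of the knob), and the pot, dish, remote and look-alikes were not touched.

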